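# Inspect the solder joint of a turning dish under the magnifier

### The arm

A 6-joint arm with a two-finger parallel gripper is mounted at the origin on the work surface. World frame = base frame: x ahead of the robot, y to its left, z up, the work surface at z = 0. Lengths are in m, angles in rad, forces in N, time in s.
With the tool pointing down it reaches from about 0.425 to 1.125 m from the base axis. Payload 14.9 kg.
Tool frame: the origin (TCP) lies midway between the tips of the shut fingers; the grasp point (between the pads) lies 19 mm behind it; z points along the fingers, y is the line along which they close (so a half turn about z gives the same grasp; the last joint's range is limited). The gripper opens to 91 mm and grips with 3 to 60 N. Pads are 32 mm wide; open, the fingers measure 118 mm over their backs; the gripper's body (76 mm by 178 mm) begins 60 mm behind the grasp point.
Start: joints at [-1.38, 0.379, 1.734, -0, 1.028, -0.033], TCP at [0.155, -0.683, 0.214] pointing down, gripper open.
Joint ranges: [-2.77, 2.77], [-0.74, 2.19], [0, 2.66], [-1.06, 4.2], [0.31, 2.87], [-3.08, 3.08]. Speed limits (rad/s): [1.89, 1.89, 2.39, 3.14, 3.14, 3.14].

### API

Orientations are given as [roll, pitch, yaw] about the fixed x, y, z axes, in that order (R = Rz(yaw) Ry(pitch) Rx(roll)).
In Python, from workcell import manip, snapshot, calibration, spotter gives the robot as it stands.
- The arm moves only by the shell command python3 -m creep 'ROWS' [FORCE]. ROWS is JSON, a list of rows, each a list of 7 numbers: the finger opening in m, from 0 to 0.0912, then the shift along the world's x, y, z in m, then the turn, a rotation vector about the world's x, y, z in degrees. In form: [[fingers, dx, dy, dz, ax, ay, az], ...]. A call has exactly 10 rows; each row shifts and turns the commanded pose from where the row before left it; what a row does not reach is not made up. A row lasts 1/10 s, in which the tool goes at most 50 mm and 8.59 degrees, less where a joint would pass 70% of its speed; a pose out of reach is approached as far as the arm can. A call is refused whole if a number of a shift passes 0.05 or a number of a turn 8.59, either way. A call with a gripper value outside its range is refused whole. The fingers move at their own pace and stop on an object; FORCE is the grip in N (left out, the last holds). Time passes only in rows, so rows that do not move let the fingers close, or fill a call up. It gives the time, the measured TCP pose, the force, the opening and the grip force at its end, in the units of the state.
- manip.read_state(): the state, without advancing time (a new reading comes with each control period).
- snapshot(name): name is "scene" or "top" or "wrist"; returns (picture, depth): 400x640x3 uint8, red, green, blue; 400x640 float32, m along the optical axis (not along the pixel's ray), 0 where there is no reading.
- calibration(name): a dict with "vertical_fov" (degrees; the focal length in pixels is half the picture's height over the tangent of half this angle, whatever the lens; pixels are square), "cx", "cy" (the principal point, pixels), "k1" (the pictures are not rectified: a ray, as slopes to the right and down, at radius r is drawn at 1 + k1 r^2 times it, then the intrinsics apply), "world_from_camera" (4x4, takes a point from camera to world coordinates). Camera axes: x right, y up, looking along -z (the intrinsics and any distortion apply to the point x, -y, -z); pixel columns grow to the right and rows downward; lengths in m; the calibration is good to about 2 mm. A picture is of the moment at which its call begins: read the wrist's pose just before it. calibration takes no time and is no camera call; for the wrist camera it gives the pose at the moment of the call.
- manip.close_job(): hands the job in; it is judged then, once.
Trained networks look in the newest picture that a camera, given by its name, has taken for a name from the list of things; names that differ only in an ending like _2 or _b are one class to them, and where a whole thing is asked for, a point or a joint stands for the part that bears it (a point fixed in the world has none). Each returns a list of dicts, best first, with "confidence" (0 to 1); they miss things now and then, are a little off and sometimes report something else, mostly with a low value. They report only what shows in the picture. A call takes as long as a camera call. They do not tell look-alikes from the thing itself.
- spotter.regions_of(camera, query): "mask" (400x640 bool, what is visible of it).
- spotter.mark_of(camera, query): "location" ([x, y, z] in m, in world coordinates, good to about 4 mm: a listed point, or the origin of a listed thing).
The state is a dict: "time": time; "q": joint angles; "joint_velocities": joint speeds; "joint_torque": joint torques, N m; "ee_pos": TCP position; "orientation": TCP orientation; "wrist_force": force on the tool from outside, world axes, zero at the start; "wrist_torque": the same for the moment, N m; "opening": finger opening in m; "gripper_force": force on a finger pad.
Only numpy, scipy, OpenCV 4.12 (cv2) and the standard library are available. Lean on these libraries where they do the work, as an engineer would, in place of code of your own. Each camera call takes 0.05 s, during which the arm holds its last target. There are 200 camera calls.

### The job

Push the dish round by its handle so that the banding wheel coasts by itself, one turn in about three and a half seconds and never faster than one in two; then take the magnifier from its cork mat and, touching neither wheel nor dish, carry the glass level along with the solder joint, with the joint kept at the centre of the glass (within a centimetre or so) and about 45 mm below it, for seven seconds without a break, while the wheel still makes a turn in five seconds or less and the window light sweeps across the solder. Then lay the magnifier flat on the cork mat again, without dropping it, and let go; the wheel may run on. Leave the other things on the bench where they are.

Things in the scene. Friction and masses are not known exactly. Their poses are not given: they have to be found in the camera images.
- turntable: banding wheel standing fixed on the bench, a silver dish stuck centrally on it with wax. Origin: centre of the foot's underside, on the vertical axis of turning. Iron foot 170 mm diameter, 16 mm high; grey wheel 250 mm diameter, top 65 mm above the bench; dish 220 mm diameter, rim 114 mm above the bench.
- handle (a point): centre of the ring at the end of the dish's one handle, 143 mm from the axis, 110 mm above the bench, turning with the wheel. The flat level handle is 30 mm wide from the rim to 133 mm from the axis, then a ring of 36 mm outside diameter reaching to 161 mm; 6 to 8 mm thick. Beyond the wheel's edge there is free space below it down to the bench.
- wheel (a joint): angle of wheel and dish, rad, counter-clockwise from above positive, many turns. At value q handle and solder joint lie in direction q from the axis, measured from the turntable's x axis (turntable yaw + q in the world). Ball bearing: inertia 0.0204 kg m2 nominal (0.7 to 1.4 times that), viscous drag 0.0002 N m s/rad, dry drag 0.0001 N m: loses about a fifth of its speed in 15 s.
- seam (a point): the solder joint between handle and dish rim, a thin brass-coloured line 30 mm long, 112 mm from the axis, 113.5 mm above the bench; the point is its middle, turning with the wheel
- magnifier: hand magnifier lying flat on the cork mat, 130 g, 185 mm long. Origin: underside of the black handle near its middle; x along the handle to the glass, z up. Handle 90 mm long (x -50 to +40 mm), 20 mm wide, 18 mm thick; metal bezel 85 mm outside diameter, 12 mm thick, glass 77 mm, both centred at x = +92.5 mm. Centre of mass about x = +50 mm.
- lens (a point): centre of the magnifier's glass, 92.5 mm along the handle's x from the magnifier's origin and 6 mm above its underside
- butt (a point): end of the magnifier's handle away from the glass, 50 mm behind its origin
- mat: fixed cork mat, 280 mm (its x) by 180 mm (its y), 4 mm thick; origin: centre of its underside. The magnifier starts on it and belongs on it, glass and handle both over the cork.
- pebble_a: white pebble 54 mm across, 30 mm high, leave alone
- pebble_b: white pebble 42 mm across, 24 mm high, leave alone
- pliers: pliers lying flat, 135 mm long, 14 mm high, leave alone
- hammer: hammer lying flat, 260 mm long, 26 mm high, leave alone
- bench_block: steel bench block 75 x 75 x 20 mm, leave alone
- spool: brass spool 60 mm diameter, 44 mm high, leave alone
- flux_jar: jar 56 mm diameter, 62 mm high, leave alone
Not all that is in view belongs to the job. Several things look just like the magnifier: the one meant starts farthest to the robot's left.

How it is judged:
On the way, in this order (a step that is already met when the one before it is completed fails the run):
1. the wheel has been pushed and coasts untouched at 1.1 rad/s or more ((velocity of joint wheel above 1.1 rad/s or velocity of joint wheel below -1.1 rad/s) and contact force between each of the arm, the fingers, magnifier and turntable below 0.3 N), for 0.3 s.
2. the glass is kept level over the solder joint of the untouched, turning dish: centre within 12 mm of the joint seen from above, 20 to 75 mm above it, for 7 s (all of step 1 and horizontal distance between lens and seam below 0.012 m and z of lens in the frame of seam between 0.02 and 0.075 m and angle between magnifier's own z axis and vertical below 0.3 rad), for 7 s.
At the end, for the whole second after the job is handed in: the magnifier lies flat (tilt under 0.08 rad) and still on the cork mat with glass centre and handle end over the cork, let go; no other thing on the bench moved more than 30 mm (angle between magnifier's own z axis and vertical below 0.08 rad and linear speed of magnifier below 0.02 m/s and z of magnifier in the frame of mat below 0.009 m and contact force between magnifier and turntable below 0.1 N and x of lens in the frame of mat between -0.135 and 0.135 m and y of lens in the frame of mat between -0.09 and 0.09 m and x of butt in the frame of mat between -0.135 and 0.135 m and y of butt in the frame of mat between -0.09 and 0.09 m and distance of each of pebble_a, pebble_b, pliers, hammer, bench_block, spool, flux_jar from where it was at the start of the episode below 0.03 m); the robot touches nothing.
It fails at once if the wheel is spun faster than 3.3 rad/s (velocity of joint wheel above 3.3 rad/s or velocity of joint wheel below -3.3 rad/s).
It fails at once if the magnifier knocks against dish or wheel (over 6 N) (contact force between magnifier and turntable above 6 N).
It fails at once if dish or wheel is pushed harder than 25 N (contact force between the arm and turntable above 25 N).
It fails at once if the magnifier is dropped (it moves faster than 0.85 m/s) (linear speed of magnifier above 0.85 m/s).
It fails at once if a bystander is moved more than 30 mm (distance of any of pebble_a, pebble_b, pliers, hammer, bench_block, spool, flux_jar from where it was at the start of the episode above 0.03 m).
It also fails if it takes over 72 s, if anything falls off the work surface, if the arm or the gripper's body presses on something with over 40 N, if the wrist force passes 120 N, or if a joint passes its speed limit or range.

## Working session

There is one attempt and no reset: what is moved stays moved. The work goes in short steps, Python scripts to look and compute and a shell command to move; the robot and the scene stay as the last step left them, time stands still between calls to the robot, and variables do not carry over. Pictures are saved under pics/ and viewed, at most 10 in all, crops included, and the job is handed in when it is done.

```bash
ls; mkdir -p pics; cat > h.py <<'E'
import numpy as np, cv2
from workcell import manip, snapshot, calibration, spotter
def px2w(cam,u,v,depth=None,z=None,c=None):
    c=c or calibration(cam); f=200/np.tan(np.radians(c["vertical_fov"])/2)
    T=np.array(c["world_from_camera"]); xd=(u-c["cx"])/f; yd=(v-c["cy"])/f
    x,y=xd,yd
    for _ in range(20):
        s=1+c["k1"]*(x*x+y*y); x,y=xd/s,yd/s
    d=np.array([x,-y,-1.])
    if z is not None:
        w=T[:3,:3]@d; depth=(z-T[2,3])/w[2]
    return T[:3,:3]@(d*depth)+T[:3,3]
E
python3 - <<'E'
from h import *
for c in ("scene","top"):
    im,d=snapshot(c); cv2.imwrite(f"pics/{c}0.png",im[:,:,::-1])
    for q in ("turntable","handle","seam","magnifier","lens","butt","mat"):
        print(c,q,[(np.round(m["location"],3).tolist(),round(m["confidence"],2)) for m in spotter.mark_of(c,q)])
print(manip.read_state())
E
```

```text
pics
scene turntable [([0.545, 0.235, -0.001], 0.61)]
scene handle [([0.63, 0.12, 0.112], 0.73)]
scene seam [([0.61, 0.145, 0.112], 0.92), ([0.784, -0.189, -0.005], 0.74)]
scene magnifier [([0.603, -0.412, -0.001], 0.95), ([0.491, -0.184, -0.0], 0.74), ([0.284, -0.405, 0.004], 0.74)]
scene lens [([0.227, -0.335, 0.008], 0.9), ([0.585, -0.183, 0.006], 0.74), ([0.537, -0.477, 0.006], 0.67)]
scene butt [([0.636, -0.373, 0.012], 0.9), ([0.541, 0.232, 0.002], 0.72), ([0.438, -0.192, 0.011], 0.68), ([0.313, -0.446, 0.007], 0.54)]
scene mat [([0.516, -0.197, -0.004], 0.65)]
top turntable [([0.542, 0.24, -0.0], 0.98)]
top handle [([0.624, 0.122, 0.107], 0.97)]
top seam [([0.612, 0.145, 0.114], 0.97)]
top magnifier [([0.487, -0.186, 0.005], 0.81), ([0.288, -0.408, -0.004], 0.77), ([0.611, 0.147, 0.116], 0.61), ([0.6, -0.408, 0.004], 0.58)]
top lens [([0.579, -0.178, 0.013], 0.95), ([0.538, -0.472, -0.0], 0.93), ([0.228, -0.338, 0.006], 0.67), ([0.487, -0.186, 0.004], 0.31)]
top butt [([0.32, -0.45, 0.008], 0.86), ([0.444, -0.188, 0.015], 0.69), ([0.638, -0.371, 0.009], 0.68)]
top mat [([0.516, -0.196, 0.0], 0.9), ([0.762, 0.211, -0.004], 0.19)]
{'time': 0.8, 'q': array([-1.38028322e+00,  3.78893416e-01,  1.73420250e+00,  9.20950591e-06,
        1.02851907e+00, -3.33098828e-02]), 'joint_velocities': array([ 1.83149865e-04, -4.80444942e-04,  1.73032589e-03,  1.45977883e-03,
       -4.29110082e-04, -5.67675960e-05]), 'joint_torque': array([-3.08038325e-03, -7.63644862e+01, -4.34726214e+01,  6.51096739e-02,
        3.90825130e-02, -1.24366881e-05]), 'ee_pos': array([ 0.15536228, -0.68254831,  0.21393513]), 'orientation': array([-3.14157060e+00, -8.62738080e-06,  2.23818238e-01]), 'wrist_force': array([ 0.56985443,  0.21952736, -0.47406539]), 'wrist_torque': array([ 0.03900874, -0.04595853,  0.02313247]), 'gripper_force': 0.0, 'opening': 0.09135256252766374}
```

View pics/scene0.png

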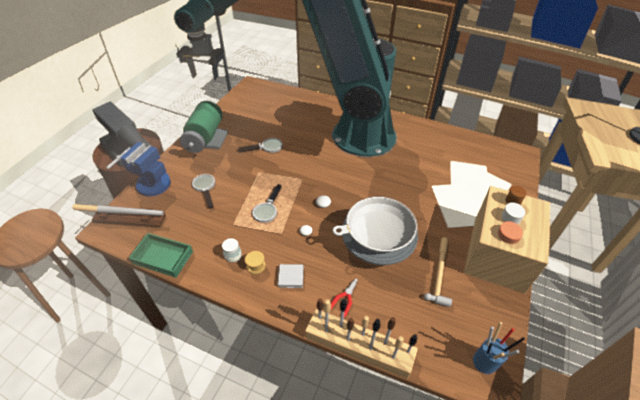

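View pics/top0.png

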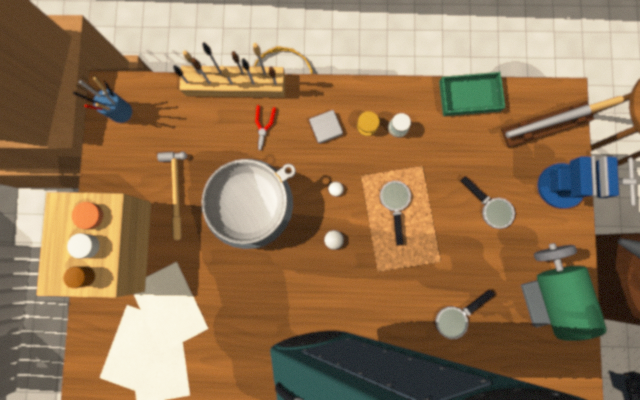

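Scene: the top view shows the target magnifier on the cork mat (handle ~(400,230), glass ~(396,195)) and the dish at (247,203) with its handle at (285,172). The nets agree: axis is about (0.543, 0.238) and the handle is at −54°. Next I move the shut fingers to the clockwise side of the handle.

```bash
python3 -m creep '[[0,0.03,0.04,0,0,0,-4.3],[0,0.03,0.04,0,0,0,-4.3],[0,0.03,0.04,0,0,0,-4.3],[0,0.03,0.04,0,0,0,-4.3],[0,0.03,0.04,0,0,0,-4.3],[0,0.03,0.04,0,0,0,-4.3],[0,0.03,0.04,0,0,0,-4.3],[0,0.03,0.04,0,0,0,-4.3],[0,0.03,0.04,0,0,0,-4.3],[0,0.03,0.04,0,0,0,-4.3]]' 20
python3 -m creep '[[0,0.011,0.038,0,0,0,0],[0,0.011,0.038,0,0,0,0],[0,0.011,0.038,0,0,0,0],[0,0.011,0.038,0,0,0,0],[0,0.011,0.038,-0.02,0,0,0],[0,0.011,0.038,-0.02,0,0,0],[0,0.011,0.038,-0.02,0,0,0],[0,0.011,0.038,-0.02,0,0,0],[0,0.011,0.038,-0.02,0,0,0],[0,0.011,0.036,-0.02,0,0,0]]'
```

```text
time: 1.8
ee_pos: [0.4563, -0.2808, 0.2143]
orientation: [3.142, -0.001, -0.53]
wrist_force: [0.3, -2.0, 0.4]
opening: 0.014
gripper_force: 0.0
time: 2.8
ee_pos: [0.5657, 0.0973, 0.0933]
orientation: [-3.141, -0.0, -0.526]
wrist_force: [0.3, -0.4, 0.2]
opening: 0.0001
gripper_force: 0.0
```

```bash
python3 - <<'E'
from h import *
s=manip.read_state(); print(s["time"],s["ee_pos"],s["orientation"],s["opening"])
p=s["ee_pos"][:2]-[0.543,0.238]; print(np.hypot(*p),np.degrees(np.arctan2(p[1],p[0])))
# arc plan: finger angle step per row (deg)
C=np.array([0.543,0.238]);P=lambda a:C+0.143*np.array([np.cos(np.radians(a)),np.sin(np.radians(a))])
st=[1,1.5,2,2.5,3,3.5,4,4.7,5.4,6.1,6.8,7.5,8.2,8.9,9.5,9.7,9.7,6,3,0]
a=np.degrees(np.arctan2(p[1],p[0]));q=s["ee_pos"][:2]
for x in st:
    a+=x;n=P(a);print(round(a,1),np.round(n-q,4));q=n
E
```

```text
2.8 [0.56572108 0.09726992 0.09325956] [-3.14131363e+00 -3.46457815e-04 -5.26420206e-01] 9.357076157684013e-05
0.14255245863066607 -80.82865341178918
-79.8 [ 0.0025 -0.    ]
-78.3 [0.0037 0.0007]
-76.3 [0.0049 0.0011]
-73.8 [0.006  0.0016]
-70.8 [0.0071 0.0023]
-67.3 [0.0082 0.0031]
-63.3 [0.0091 0.0042]
-58.6 [0.0103 0.0057]
-53.2 [0.0112 0.0075]
-47.1 [0.0117 0.0097]
-40.3 [0.0117 0.0123]
-32.8 [0.0111 0.015 ]
-24.6 [0.0098 0.0179]
-15.7 [0.0077 0.0208]
-6.2 [0.0045 0.0232]
3.5 [0.0006 0.0242]
13.2 [-0.0035  0.0239]
19.2 [-0.0042  0.0144]
22.2 [-0.0026  0.007 ]
22.2 [0. 0.]
```

```bash
python3 -m creep '[[0,0.0028,0.0005,0,0,0,0],[0,0.0028,0.0005,0,0,0,0],[0,0.0029,0.0006,0,0,0,0],[0,0.0029,0.0007,0,0,0,0],[0,0.0029,0.0007,0,0,0,0],[0,0.0029,0.0008,0,0,0,0],[0,0.0029,0.0009,0,0,0,0],[0,0.0029,0.0009,0,0,0,0],[0,0.0029,0.001,0,0,0,0],[0,0.0029,0.001,0,0,0,0]]'
python3 - <<'E'
from h import *
s=manip.read_state(); snapshot("top"); print([(m["location"],m["confidence"]) for q in("handle","seam") for m in spotter.mark_of("top",q)])
p=s["ee_pos"][:2]-[0.543,0.238]; print(np.hypot(*p))
C=np.array([0.543,0.238]);P=lambda a:C+0.143*np.array([np.cos(np.radians(a)),np.sin(np.radians(a))])
st=[1.2,1.8,2.5,3.2,3.9,4.6,5.3,6,6.7,7.4,8.1,8.8,9.4,9.7,9.7,6,3,0,0,0]
a=np.degrees(np.arctan2(p[1],p[0]));q=P(a)
for x in st:
    a+=x;n=P(a);print(round(a,1),np.round(n-q,4));q=n
E
```

```text
time: 3.8
ee_pos: [0.5944, 0.1031, 0.0939]
orientation: [-3.142, 0.0, -0.527]
wrist_force: [-0.4, 0.8, -0.8]
opening: 0.0005
gripper_force: 0.0
[]
0.14432685659216996
-67.9 [0.0028 0.0011]
-66.1 [0.0041 0.0018]
-63.6 [0.0056 0.0026]
-60.4 [0.0071 0.0037]
-56.5 [0.0083 0.0051]
-51.9 [0.0093 0.0067]
-46.6 [0.01   0.0086]
-40.6 [0.0103 0.0108]
-33.9 [0.0101 0.0133]
-26.5 [0.0093 0.0159]
-18.4 [0.0077 0.0187]
-9.6 [0.0053 0.0213]
-0.2 [0.002  0.0233]
9.5 [-0.0019  0.0241]
19.2 [-0.006   0.0234]
25.2 [-0.0056  0.0139]
28.2 [-0.0034  0.0067]
28.2 [0. 0.]
28.2 [0. 0.]
28.2 [0. 0.]
```

```bash
python3 -m creep '[[0,0.0028,0.0011,0,0,0,0],[0,0.0041,0.0018,0,0,0,0],[0,0.0056,0.0026,0,0,0,0],[0,0.0071,0.0037,0,0,0,0],[0,0.0083,0.0051,0,0,0,0],[0,0.0093,0.0067,0,0,0,0],[0,0.01,0.0086,0,0,0,0],[0,0.0103,0.0108,0,0,0,0],[0,0.0101,0.0133,0,0,0,0],[0,0.0093,0.0159,0,0,0,0]]'
python3 -m creep '[[0,0.0077,0.0187,0,0,0,0],[0,0.0053,0.0213,0,0,0,0],[0,0.002,0.0233,0,0,0,0],[0,-0.0019,0.0241,0,0,0,0],[0,-0.006,0.0234,0,0,0,0],[0,-0.0046,0.0129,0,0,0,0],[0,0,0.004,0.01,0,0,0],[0,0.002,0,0.04,0,0,0],[0,0.002,0,0.045,0,0,0],[0,0,-0.01,0.045,0,0,0]]'
python3 - <<'E'
from h import *
s=manip.read_state(); print(s["ee_pos"],s["q"]); snapshot("top"); print(s["time"],[(np.round(m["location"],3),round(m["confidence"],2)) for q in("seam","handle") for m in spotter.mark_of("top",q)]); snapshot("top");
s=manip.read_state(); print(s["time"])
E
```

```text
time: 4.95
ee_pos: [0.6719, 0.1739, 0.0939]
orientation: [3.142, 0.0, -0.527]
wrist_force: [0.3, 1.2, 0.0]
opening: 0.0006
gripper_force: 0.0
time: 5.95
ee_pos: [0.6776, 0.2905, 0.2362]
orientation: [-3.141, -0.0, -0.526]
wrist_force: [-0.7, 0.2, 0.0]
opening: 0.0007
gripper_force: 0.0
[0.6776462  0.29049767 0.23621324] [3.73375805e-01 4.13813983e-01 1.64055583e+00 1.69502443e-05
 1.08710071e+00 2.47049826e+00]
5.95 []
6.15
```

```bash
python3 -m creep '[[0.06,-0.015,-0.043,0,0,0,0],[0.06,-0.015,-0.043,0,0,0,4.3],[0.06,-0.015,-0.043,0,0,0,4.3],[0.06,-0.015,-0.043,0,0,0,4.3],[0.06,-0.015,-0.043,0,0,0,4.3],[0.06,-0.015,-0.043,-0.01,0,0,4.3],[0.06,-0.015,-0.043,-0.01,0,0,4.3],[0.06,-0.015,-0.043,-0.02,0,0,4.3],[0.06,-0.015,-0.043,-0.02,0,0,4.1],[0.06,-0.019,-0.044,-0.02,0,0,0]]'
cat > meas.py <<'E'
from h import *
import json,sys
# log seam/handle with time
L=open("log.txt","a")
for cam in sys.argv[1:]:
    t=manip.read_state()["time"]; snapshot(cam); 
    for q in ("seam","handle"):
        for m in spotter.mark_of(cam,q):
            p=np.array(m["location"])
            if abs(p[2]-0.112)<0.02 and np.hypot(*(p[:2]-[0.543,0.238]))<0.18:
                L.write(json.dumps([cam,t,q]+list(map(float,p)))+"\n"); d=p[:2]-[0.543,0.238]
                print(cam,round(t,2),q,p.round(3),round(np.degrees(np.arctan2(d[1],d[0])),1),round(m["confidence"],2))
E
python3 meas.py top scene top
python3 - <<'E'
from h import *
s=manip.read_state(); print(s["time"],s["ee_pos"],s["orientation"])
im,d=snapshot("wrist"); cv2.imwrite("pics/w1.png",im[:,:,::-1])
for q in ("magnifier","lens","butt"): print(q,[(np.round(m["location"],3).tolist(),round(m["confidence"],2)) for m in spotter.mark_of("wrist",q)])
E
```

```text
time: 7.15
ee_pos: [0.5227, -0.1405, 0.153]
orientation: [-3.141, 0.001, 0.073]
wrist_force: [0.8, -1.0, 0.1]
opening: 0.06
gripper_force: 0.0
top 7.15 seam [0.464 0.163 0.115] -136.4 0.81
scene 7.3 seam [0.486 0.137 0.113] -119.3 0.56
scene 7.3 handle [0.472 0.114 0.114] -119.5 0.62
top 7.45 seam [0.512 0.127 0.116] -105.4 0.94
top 7.45 handle [0.502 0.097 0.108] -106.1 0.97
7.6 [ 0.52485167 -0.13816592  0.15502096] [ 3.14142998e+00 -5.59742940e-04  7.15986383e-02]
magnifier [([0.601, -0.408, -0.002], 0.85), ([0.491, -0.192, 0.004], 0.82)]
lens [([0.583, -0.179, 0.008], 0.91), ([0.54, -0.475, 0.011], 0.69)]
butt [([0.439, -0.19, 0.013], 0.84), ([0.638, -0.375, 0.008], 0.62)]
```

```bash
python3 -m creep '[[0.05,-0.008,-0.024,0,0,0,0],[0.05,-0.007,-0.023,0,0,0,0],[0.05,0,0,-0.035,0,0,0],[0.05,0,0,-0.04,0,0,0],[0.05,0,0,-0.04,0,0,0],[0.05,0,0,-0.025,0,0,0],[0.05,0,0,-0.008,0,0,0],[0,0,0,0,0,0,0],[0,0,0,0,0,0,0],[0,0,0,0,0,0,0]]' 40
python3 meas.py top top
```

```text
time: 8.8
ee_pos: [0.51, -0.1862, 0.0077]
orientation: [3.141, -0.001, 0.07]
wrist_force: [0.2, -1.3, -0.4]
opening: 0.0291
gripper_force: 0.0
top 8.8 seam [0.63  0.306 0.114] 37.8 0.84
top 8.8 handle [0.649 0.322 0.105] 38.3 0.89
top 8.95 seam [0.608 0.326 0.114] 53.4 0.59
```

```bash
python3 -m creep '[[0,0,0,0,0,0,0],[0,0,0,0,0,0,0],[0,0,0,0,0,0,0],[0,0,0,0.01,0,0,0],[0,0,0,0.02,0,0,0],[0,0,0,0.03,0,0,0],[0,0.005,0.01,0.035,0,0,8],[0,0.005,0.02,0.035,0,0,8],[0,0.008,0.03,0.03,0,0,8],[0,0.01,0.03,0.02,0,0,8]]' 40
python3 meas.py top top
python3 - <<'E'
from h import *
s=manip.read_state(); print(s["time"],s["ee_pos"],s["orientation"])
im,d=snapshot("top"); cv2.imwrite("pics/t2.png",im[:,:,::-1])
for q in ("lens",): print(q,[(np.round(m["location"],3).tolist(),round(m["confidence"],2)) for m in spotter.mark_of("top",q)])
E
```

```text
time: 10.1
ee_pos: [0.5377, -0.0953, 0.1898]
orientation: [3.14, -0.002, 0.634]
wrist_force: [0.2, -0.4, -1.9]
opening: 0.0195
gripper_force: 39.9
top 10.1 seam [0.431 0.245 0.114] 176.6 0.96
top 10.1 handle [0.394 0.249 0.107] 175.8 0.87
top 10.25 seam [0.436 0.212 0.115] -166.6 0.75
top 10.25 handle [0.398 0.207 0.108] -168.0 0.74
10.4 [ 0.53651746 -0.0963665   0.18621095] [-3.14092499e+00  7.48807784e-04  6.27170530e-01]
lens [([0.593, -0.056, 0.189], 0.93), ([0.537, -0.473, 0.004], 0.91), ([0.444, 0.184, 0.114], 0.75), ([0.231, -0.342, 0.007], 0.63)]
```

View pics/t2.png

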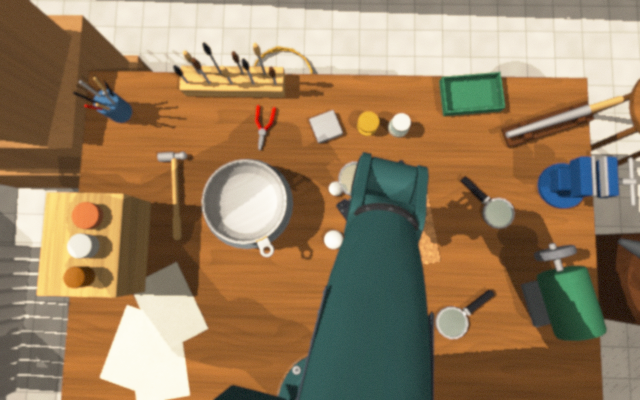

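```bash
python3 -m creep '[[0,0.004,0.027,0,0,0,8.59],[0,0.004,0.027,0,0,0,8.59],[0,0.004,0.027,0,0,0,8.59],[0,0.004,0.027,0,0,0,8.59],[0,0.004,0.027,0,0,0,8.59],[0,0.005,0.027,0,0,0,8.59],[0,0.005,0.028,0,0,0,8.59],[0,0.005,0.028,0,0,0,8.59],[0,0.005,0.028,-0.005,0,0,8.59],[0,0.005,0.027,-0.01,0,0,8.59]]'
python3 meas.py scene top
cat > fit.py <<'E'
from h import *
import json
from scipy.optimize import least_squares
D=[json.loads(l) for l in open("log.txt")]
t=np.array([d[1] for d in D]);r=np.array([.112 if d[2]=="seam" else .143 for d in D]);p=np.array([d[3:5] for d in D])
def ang(x,t):  # viscous slow-down with free rate near 1/100, dry
    T=t-10; b=x[4]; return x[2]+x[3]*(1-np.exp(-b*T))/b
def res(x): a=ang(x,t); return np.r_[((x[:2]+r[:,None]*np.c_[np.cos(a),np.sin(a)]-p)/.003).ravel(),(x[4]-.0135)/.003]
best=min((least_squares(res,[.543,.238,a0,w,.0135],loss="soft_l1") for a0 in np.arange(-3,3.2,1) for w in (1.6,1.75,1.9)),key=lambda s:s.cost)
x=best.x
if __name__=="__main__":
    print(x.round(4),"cost",best.cost,"n",len(t)); R=(res(x)[:-1].reshape(-1,2)*3).round(1)
    for d,e in zip(D,R): print(d[0],round(d[1],2),d[2],e)
    s=manip.read_state();print(s["time"],s["ee_pos"],s["orientation"],"seam now",np.degrees(ang(x,s["time"]))%360)
E
python3 fit.py
```

```text
time: 11.5
ee_pos: [0.5826, 0.1775, 0.1714]
orientation: [3.142, 0.0, 2.133]
wrist_force: [1.3, -0.1, -1.2]
opening: 0.02
gripper_force: 39.9
scene 11.5 handle [0.656 0.143 0.112] -40.0 0.98
[0.5429 0.235  2.8802 1.8211 0.0122] cost 7.959818281499905 n 13
top 7.15 seam [-4.  -3.5]
scene 7.3 seam [-1.8  2.4]
scene 7.3 handle [-4.1 -0.6]
top 7.45 seam [ 0.9 -0.3]
top 7.45 handle [ 2.9 -0.3]
top 8.8 seam [ 0.1 -0.1]
top 8.8 handle [4.9 2.7]
top 8.95 seam [-0.6  0.7]
top 10.1 seam [ 0.5 -0.8]
top 10.1 handle [ 6.6 -2.5]
top 10.25 seam [-3.2  1. ]
top 10.25 handle [4.7 0.4]
scene 11.5 handle [-3.6  0.4]
11.8 [0.58214354 0.17597654 0.17148781] [-3.14096598e+00 -6.08564983e-05  2.12515535e+00] seam now 350.79436708123615
```

```bash
python3 meas.py scene top wrist scene top scene top scene scene wrist scene scene scene >/dev/null; python3 fit.py
python3 - <<'E'
from h import *
for cam in ("scene","wrist","top"):
    s=manip.read_state(); im,d=snapshot(cam); cv2.imwrite(f"pics/c_{cam}.png",im[:,:,::-1])
    print(cam,s["time"],s["ee_pos"].round(4),[(np.round(m["location"],3).tolist(),round(m["confidence"],2)) for m in spotter.mark_of(cam,"lens")])
E
```

```text
[0.543  0.2348 2.885  1.8254 0.0118] cost 28.8896110249507 n 34
top 7.15 seam [-4.2 -3.4]
scene 7.3 seam [-2.   2.4]
scene 7.3 handle [-4.5 -0.6]
top 7.45 seam [ 0.7 -0.5]
top 7.45 handle [ 2.5 -0.5]
top 8.8 seam [ 0.2 -0.4]
top 8.8 handle [5.  2.5]
top 8.95 seam [-0.6  0.5]
top 10.1 seam [ 0.6 -1.7]
top 10.1 handle [ 6.7 -3.6]
top 10.25 seam [-2.9  0.1]
top 10.25 handle [ 5.  -0.7]
scene 11.5 handle [-2.4  1.5]
scene 11.8 seam [ 0.2 -2.3]
scene 11.8 handle [-2.4 -1.5]
wrist 12.1 seam [ 0.7 -0.9]
wrist 12.1 handle [0.8 0.5]
scene 12.25 seam [1.5 3. ]
scene 12.25 handle [-4.5  0.1]
scene 12.25 handle [25.4 20.3]
top 12.4 handle [ 6.7 -0. ]
scene 12.55 seam [-0.6  0.7]
scene 12.55 handle [ 0.4 -2.4]
top 12.7 seam [-1.6  0.9]
top 12.7 handle [5.  0.3]
scene 12.85 seam [0.2 1.4]
scene 12.85 handle [-1.7 -0.5]
scene 13.0 seam [3.5 1.3]
scene 13.0 handle [-1.1 -1.3]
scene 13.3 seam [0.1 2.4]
scene 13.3 handle [-0.3 -0.7]
scene 13.45 seam [-1.2  0.8]
scene 13.45 handle [-3.2 -0.3]
scene 13.6 handle [-2.3 -0.9]
13.75 [0.5822682 0.1769661 0.1716895] [3.14158636e+00 8.82890311e-06 2.12794148e+00] seam now 188.9774532999245
scene 13.75 [0.5823 0.177  0.1717] [([0.231, -0.336, 0.006], 0.89), ([0.54, -0.478, 0.005], 0.81), ([0.548, 0.234, 0.172], 0.63)]
wrist 13.85 [0.5822 0.177  0.1717] [([0.546, 0.236, 0.174], 0.69)]
top 13.95 [0.5823 0.177  0.1717] [([0.534, -0.472, 0.002], 0.85), ([0.228, -0.34, 0.006], 0.71)]
```

View pics/c_scene.png

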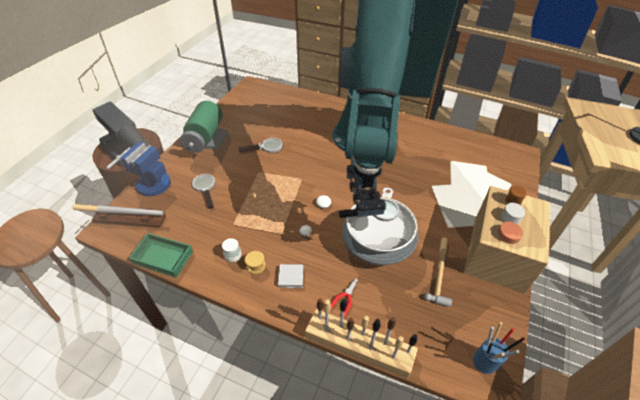

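```bash
Z='0'; python3 -m creep '[[0,0,0,-0.005,0,0,0],[0,0,0,-0.005,0,0,0],[0,0,0,-0.005,0,0,0],[0,0,0,0,0,0,0],[0,0,0,0,0,0,0],[0,0,0,0,0,0,0],[0,0,0,0,0,0,0],[0,0,0,0,0,0,0],[0,0,0,0,0,0,0],[0,0,0,0,0,0,0]]'
python3 meas.py scene scene wrist >/dev/null
python3 -m creep '[[0,0,0,0,0,0,0],[0,0,0,0,0,0,0],[0,0,0,0,0,0,0],[0,0,0,0,0,0,0],[0,0,0,0,0,0,0],[0,0,0,0,0,0,0],[0,0,0,0,0,0,0],[0,0,0,0,0,0,0],[0,0,0,0,0,0,0],[0,0,0,0,0,0,0]]'
python3 meas.py scene scene wrist scene top scene scene scene wrist scene scene >/dev/null
cat > plan.py <<'E'
from fit import *
import sys
# rows for n s from commanded tool pos: argv x y (cmd) n blend_rows
s=manip.read_state(); t0=s["time"]; off=0.070*np.array([np.cos(s["orientation"][2]),np.sin(s["orientation"][2])])
n=int(sys.argv[1]); nb=int(sys.argv[2]); cmd=s["ee_pos"][:2] if len(sys.argv)<4 else np.array([float(sys.argv[3]),float(sys.argv[4])])
lead=float(sys.argv[5]) if len(sys.argv)>5 else 0.0
seam=lambda t:x[:2]+.112*np.array([np.cos(ang(x,t)),np.sin(ang(x,t))])
print("t",t0,"tool",s["ee_pos"].round(4),"w",x[3]*np.exp(-x[4]*(t0-10)),"lens-seam mm",((s["ee_pos"][:2]+off-seam(t0))*1000).round(1))
c=cmd.copy(); acc=c.copy()
for k in range(1,n*10+1):
    tgt=seam(t0+k*.1+lead)-off; u=min(1,k/nb) if nb else 1; u=u*u*(3-2*u); g=cmd*(1-u)+tgt*u
    st=(g-acc).round(4); acc=acc+st; print("[0,%g,%g,0,0,0,0],"%tuple(st),end="\n\n" if k%10==0 else "")
print("end cmd",acc)
E
python3 - <<'E'
from fit import *
c=np.linalg.inv(best.jac.T@best.jac);print(x,np.sqrt(np.diag(c)))
t0=manip.read_state()["time"]
for T in (t0,t0+5,t0+10):
    g=np.array([(ang(x+1e-5*np.eye(5)[i],T)-ang(x-1e-5*np.eye(5)[i],T))/2e-5 for i in range(5)]);print(T,"mm sigma",112*np.sqrt(g@c@g))
E
python3 plan.py 2 10
```

```text
time: 15.05
ee_pos: [0.5823, 0.177, 0.1568]
orientation: [3.141, 0.0, 2.128]
wrist_force: [0.5, -0.8, -1.5]
opening: 0.0197
gripper_force: 39.9
time: 16.5
ee_pos: [0.5822, 0.177, 0.1567]
orientation: [-3.142, -0.0, 2.128]
wrist_force: [-0.5, 0.1, -0.4]
opening: 0.0198
gripper_force: 39.9
[0.54370007 0.23468211 2.88417602 1.8266005  0.01153786] [0.00052289 0.00049199 0.00594286 0.00286948 0.00046791]
18.15 mm sigma 1.0082830684455513
23.15 mm sigma 4.135365560682305
28.15 mm sigma 9.160525218374191
t 18.15 tool [0.5823 0.177  0.1567] w 1.6626671983225096 lens-seam mm [ 22.3 111.8]
[0,-0.0001,-0.0032,0,0,0,0],[0,0.0016,-0.0085,0,0,0,0],[0,0.0056,-0.0117,0,0,0,0],[0,0.0105,-0.0122,0,0,0,0],[0,0.0152,-0.0101,0,0,0,0],[0,0.0187,-0.0056,0,0,0,0],[0,0.0199,0.0005,0,0,0,0],[0,0.0183,0.0071,0,0,0,0],[0,0.0138,0.0132,0,0,0,0],[0,0.0063,0.0172,0,0,0,0],

[0,0.0004,0.0183,0,0,0,0],[0,-0.0026,0.0182,0,0,0,0],[0,-0.0055,0.0175,0,0,0,0],[0,-0.0083,0.0163,0,0,0,0],[0,-0.0108,0.0148,0,0,0,0],[0,-0.0131,0.0127,0,0,0,0],[0,-0.0149,0.0105,0,0,0,0],[0,-0.0165,0.0079,0,0,0,0],[0,-0.0174,0.0051,0,0,0,0],[0,-0.0181,0.0022,0,0,0,0],

end cmd [0.58526352 0.28718462]
```

```bash
sed -i 's|return x\[2\]+x\[3\]\*(1-np.exp(-b\*T))/b|return x[2]+(x[3]+.5)*(1-np.exp(-b*T))/b-.5*T|; s|-.0135)/.003|-.0098)/.003|' fit.py
sed -i 's|x\[3\]\*np.exp(-x\[4\]\*(t0-10))|(x[3]+.5)*np.exp(-x[4]*(t0-10))-.5|' plan.py
python3 -m creep '[[0,0,0,0,0,0,0],[0,0,0,0,0,0,0],[0,0,0,0,0,0,0],[0,0,0,0,0,0,0],[0,0,0,0,0,0,0],[0,0,0,0,0,0,0],[0,0,0,0,0,0,0],[0,0,0,0,0,0,0],[0,0,0,0,0,0,0],[0,0,0,0,0,0,0]]' >/dev/null
python3 meas.py scene scene wrist >/dev/null
python3 -m creep '[[0,0,0,0,0,0,0],[0,0,0,0,0,0,0],[0,0,0,0,0,0,0],[0,0,0,0,0,0,0],[0,0,0,0,0,0,0],[0,0,0,0,0,0,0],[0,0,0,0,0,0,0],[0,0,0,0,0,0,0],[0,0,0,0,0,0,0],[0,0,0,0,0,0,0]]' > /dev/null
python3 meas.py scene scene wrist scene scene scene scene scene wrist scene scene scene wrist scene scene>/dev/null
python3 - <<'E'
from fit import *
c=np.linalg.inv(best.jac.T@best.jac);print(x,np.sqrt(np.diag(c)),len(t))
t0=manip.read_state()["time"]
for T in (t0,t0+5,t0+10):
    g=np.array([(ang(x+1e-5*np.eye(5)[i],T)-ang(x-1e-5*np.eye(5)[i],T))/2e-5 for i in range(5)]);print(T,"mm sigma",112*np.sqrt(g@c@g))
R=res(x)[:-1].reshape(-1,2)*3; a=ang(x,t); tan=-R[:,0]*np.sin(a)+R[:,1]*np.cos(a)
for lo,hi in((7,11),(11,14),(14,17),(17,20),(20,30)):
    m=(t>=lo)&(t<hi);print(lo,np.median(tan[m]).round(2),m.sum())
E
python3 plan.py 3 10
```

```text
[ 0.54375162  0.2348135  -3.39970708  1.82577258  0.00885099] [0.00040531 0.00037421 0.00581269 0.0020852  0.00015077] 88
22.85 mm sigma 0.8570506657855652
27.85 mm sigma 2.462969761222717
32.85 mm sigma 4.8696545095438974
7 0.15 12
11 0.11 22
14 0.34 13
17 -0.32 17
20 0.45 24
t 22.85 tool [0.5823 0.177  0.1567] w 1.5757385287297794 lens-seam mm [-100.5   47.8]
[0,0.003,-0.0009,0,0,0,0],[0,0.0084,-0.0005,0,0,0,0],[0,0.0124,0.0022,0,0,0,0],[0,0.0143,0.0066,0,0,0,0],[0,0.0135,0.0116,0,0,0,0],[0,0.0105,0.0158,0,0,0,0],[0,0.0054,0.0187,0,0,0,0],[0,-0.0011,0.0191,0,0,0,0],[0,-0.0077,0.0166,0,0,0,0],[0,-0.0136,0.011,0,0,0,0],

[0,-0.0163,0.006,0,0,0,0],[0,-0.0171,0.0034,0,0,0,0],[0,-0.0174,0.0007,0,0,0,0],[0,-0.0172,-0.002,0,0,0,0],[0,-0.0167,-0.0046,0,0,0,0],[0,-0.0158,-0.0071,0,0,0,0],[0,-0.0145,-0.0095,0,0,0,0],[0,-0.0128,-0.0116,0,0,0,0],[0,-0.0109,-0.0133,0,0,0,0],[0,-0.0087,-0.0149,0,0,0,0],

[0,-0.0063,-0.016,0,0,0,0],[0,-0.0037,-0.0168,0,0,0,0],[0,-0.0012,-0.0171,0,0,0,0],[0,0.0015,-0.0171,0,0,0,0],[0,0.004,-0.0167,0,0,0,0],[0,0.0066,-0.0158,0,0,0,0],[0,0.0088,-0.0146,0,0,0,0],[0,0.011,-0.0131,0,0,0,0],[0,0.0128,-0.0112,0,0,0,0],[0,0.0144,-0.0092,0,0,0,0],

end cmd [0.52786867 0.07670361]
```

```bash
python3 -m creep '[[0,0.003,-0.0009,0,0,0,0],[0,0.0084,-0.0005,0,0,0,0],[0,0.0124,0.0022,0,0,0,0],[0,0.0143,0.0066,0,0,0,0],[0,0.0135,0.0116,0,0,0,0],[0,0.0105,0.0158,0,0,0,0],[0,0.0054,0.0187,0,0,0,0],[0,-0.0011,0.0191,0,0,0,0],[0,-0.0077,0.0166,0,0,0,0],[0,-0.0136,0.011,0,0,0,0]]'
python3 plan.py 3 0 0.6176 0.2772
```

```text
time: 23.85
ee_pos: [0.6265, 0.2788, 0.1565]
orientation: [-3.142, -0.0, 2.129]
wrist_force: [-0.0, 0.6, -1.8]
opening: 0.0196
gripper_force: 39.9
t 23.85 tool [0.6265 0.2788 0.1565] w 1.5574472476872185 lens-seam mm [-1.   1.6]
[0,-0.0065,0.0061,0,0,0,0],[0,-0.0171,0.0033,0,0,0,0],[0,-0.0174,0.0007,0,0,0,0],[0,-0.0172,-0.0019,0,0,0,0],[0,-0.0167,-0.0047,0,0,0,0],[0,-0.0158,-0.0071,0,0,0,0],[0,-0.0145,-0.0095,0,0,0,0],[0,-0.0128,-0.0115,0,0,0,0],[0,-0.0109,-0.0134,0,0,0,0],[0,-0.0087,-0.0149,0,0,0,0],

[0,-0.0063,-0.016,0,0,0,0],[0,-0.0037,-0.0168,0,0,0,0],[0,-0.0012,-0.0171,0,0,0,0],[0,0.0015,-0.0171,0,0,0,0],[0,0.004,-0.0167,0,0,0,0],[0,0.0066,-0.0158,0,0,0,0],[0,0.0088,-0.0146,0,0,0,0],[0,0.011,-0.0131,0,0,0,0],[0,0.0128,-0.0112,0,0,0,0],[0,0.0144,-0.0092,0,0,0,0],

[0,0.0155,-0.0069,0,0,0,0],[0,0.0165,-0.0044,0,0,0,0],[0,0.0168,-0.0019,0,0,0,0],[0,0.017,0.0007,0,0,0,0],[0,0.0166,0.0032,0,0,0,0],[0,0.0159,0.0056,0,0,0,0],[0,0.0149,0.008,0,0,0,0],[0,0.0135,0.0102,0,0,0,0],[0,0.0118,0.012,0,0,0,0],[0,0.0099,0.0136,0,0,0,0],

end cmd [0.6763 0.1168]
```

```bash
python3 -m creep '[[0,-0.0163,0.006,0,0,0,0],[0,-0.0171,0.0034,0,0,0,0],[0,-0.0174,0.0007,0,0,0,0],[0,-0.0172,-0.002,0,0,0,0],[0,-0.0167,-0.0046,0,0,0,0],[0,-0.0158,-0.0071,0,0,0,0],[0,-0.0145,-0.0095,0,0,0,0],[0,-0.0128,-0.0116,0,0,0,0],[0,-0.0109,-0.0133,0,0,0,0],[0,-0.0087,-0.0149,0,0,0,0]]'
python3 plan.py 1 0 0.48 0.2243 |head -1
python3 -m creep '[[0,-0.0063,-0.016,0,0,0,0],[0,-0.0037,-0.0168,0,0,0,0],[0,-0.0012,-0.0171,0,0,0,0],[0,0.0015,-0.0171,0,0,0,0],[0,0.004,-0.0167,0,0,0,0],[0,0.0066,-0.0158,0,0,0,0],[0,0.0088,-0.0146,0,0,0,0],[0,0.011,-0.0131,0,0,0,0],[0,0.0128,-0.0112,0,0,0,0],[0,0.0144,-0.0092,0,0,0,0]]'
python3 plan.py 6 0 0.5279 0.0767
```

```text
time: 24.85
ee_pos: [0.4781, 0.2234, 0.1567]
orientation: [-3.141, 0.0, 2.128]
wrist_force: [0.2, -0.2, -0.9]
opening: 0.0196
gripper_force: 39.9
t 24.85 tool [0.4781 0.2234 0.1567] w 1.5393171482952117 lens-seam mm [-2.  -0.9]
time: 25.85
ee_pos: [0.5289, 0.0756, 0.1567]
orientation: [3.141, 0.0, 2.127]
wrist_force: [-0.0, 0.2, -1.1]
opening: 0.0195
gripper_force: 39.9
t 25.85 tool [0.5289 0.0756 0.1567] w 1.521346810230905 lens-seam mm [ 1.1 -1.1]
[0,0.0155,-0.0069,0,0,0,0],[0,0.0164,-0.0044,0,0,0,0],[0,0.0168,-0.0019,0,0,0,0],[0,0.017,0.0006,0,0,0,0],[0,0.0166,0.0032,0,0,0,0],[0,0.0159,0.0057,0,0,0,0],[0,0.0149,0.008,0,0,0,0],[0,0.0135,0.0101,0,0,0,0],[0,0.0118,0.012,0,0,0,0],[0,0.0099,0.0137,0,0,0,0],

[0,0.0077,0.0149,0,0,0,0],[0,0.0054,0.016,0,0,0,0],[0,0.0029,0.0165,0,0,0,0],[0,0.0004,0.0167,0,0,0,0],[0,-0.0021,0.0166,0,0,0,0],[0,-0.0045,0.0161,0,0,0,0],[0,-0.0068,0.0152,0,0,0,0],[0,-0.0091,0.0141,0,0,0,0],[0,-0.011,0.0125,0,0,0,0],[0,-0.0127,0.0107,0,0,0,0],

[0,-0.0141,0.0087,0,0,0,0],[0,-0.0153,0.0065,0,0,0,0],[0,-0.016,0.0042,0,0,0,0],[0,-0.0165,0.0018,0,0,0,0],[0,-0.0165,
[... 284 characters left out ...]
163,0,0,0,0],[0,0.0014,-0.0163,0,0,0,0],[0,0.0037,-0.0159,0,0,0,0],[0,0.006,-0.0151,0,0,0,0],[0,0.0081,-0.0141,0,0,0,0],[0,0.0101,-0.0128,0,0,0,0],

[0,0.0118,-0.0112,0,0,0,0],[0,0.0132,-0.0093,0,0,0,0],[0,0.0144,-0.0073,0,0,0,0],[0,0.0154,-0.0052,0,0,0,0],[0,0.0159,-0.0029,0,0,0,0],[0,0.0161,-0.0005,0,0,0,0],[0,0.016,0.0017,0,0,0,0],[0,0.0156,0.004,0,0,0,0],[0,0.0148,0.0062,0,0,0,0],[0,0.0138,0.0082,0,0,0,0],

[0,0.0124,0.0102,0,0,0,0],[0,0.0109,0.0117,0,0,0,0],[0,0.0091,0.0132,0,0,0,0],[0,0.007,0.0144,0,0,0,0],[0,0.005,0.0151,0,0,0,0],[0,0.0027,0.0157,0,0,0,0],[0,0.0005,0.0159,0,0,0,0],[0,-0.0017,0.0158,0,0,0,0],[0,-0.004,0.0154,0,0,0,0],[0,-0.0061,0.0147,0,0,0,0],

end cmd [0.6808 0.2257]
```

```bash

python3 -m creep '[[0,0.0155,-0.0069,0,0,0,0],[0,0.0164,-0.0044,0,0,0,0],[0,0.0168,-0.0019,0,0,0,0],[0,0.017,0.0006,0,0,0,0],[0,0.0166,0.0032,0,0,0,0],[0,0.0159,0.0057,0,0,0,0],[0,0.0149,0.008,0,0,0,0],[0,0.0135,0.0101,0,0,0,0],[0,0.0118,0.012,0,0,0,0],[0,0.0099,0.0137,0,0,0,0]]' >/dev/null
python3 plan.py 1 0 | head -1
python3 -m creep '[[0,0.0077,0.0149,0,0,0,0],[0,0.0054,0.016,0,0,0,0],[0,0.0029,0.0165,0,0,0,0],[0,0.0004,0.0167,0,0,0,0],[0,-0.0021,0.0166,0,0,0,0],[0,-0.0045,0.0161,0,0,0,0],[0,-0.0068,0.0152,0,0,0,0],[0,-0.0091,0.0141,0,0,0,0],[0,-0.011,0.0125,0,0,0,0],[0,-0.0127,0.0107,0,0,0,0]]' >/dev/null
python3 plan.py 1 0 | head -1
python3 -m creep '[[0,-0.0141,0.0087,0,0,0,0],[0,-0.0153,0.0065,0,0,0,0],[0,-0.016,0.0042,0,0,0,0],[0,-0.0165,0.0018,0,0,0,0],[0,-0.0165,-0.0006,0,0,0,0],[0,-0.0162,-0.0031,0,0,0,0],[0,-0.0156,-0.0055,0,0,0,0],[0,-0.0146,-0.0076,0,0,0,0],[0,-0.0133,-0.0097,0,0,0,0],[0,-0.0117,-0.0115,0,0,0,0]]' >/dev/null
python3 plan.py 1 0 | head -1
python3 -m creep '[[0,-0.0099,-0.0131,0,0,0,0],[0,-0.0079,-0.0144,0,0,0,0],[0,-0.0057,-0.0154,0,0,0,0],[0,-0.0034,-0.016,0,0,0,0],[0,-0.001,-0.0163,0,0,0,0],[0,0.0014,-0.0163,0,0,0,0],[0,0.0037,-0.0159,0,0,0,0],[0,0.006,-0.0151,0,0,0,0],[0,0.0081,-0.0141,0,0,0,0],[0,0.0101,-0.0128,0,0,0,0]]' >/dev/null
python3 plan.py 1 0 | head -1
python3 -m creep '[[0,0.0118,-0.0112,0,0,0,0],[0,0.0132,-0.0093,0,0,0,0],[0,0.0144,-0.0073,0,0,0,0],[0,0.0154,-0.0052,0,0,0,0],[0,0.0159,-0.0029,0,0,0,0],[0,0.0161,-0.0005,0,0,0,0],[0,0.016,0.0017,0,0,0,0],[0,0.0156,0.004,0,0,0,0],[0,0.0148,0.0062,0,0,0,0],[0,0.0138,0.0082,0,0,0,0]]' >/dev/null
python3 plan.py 1 0 | head -1
python3 -m creep '[[0,0.0124,0.0102,0,0,0,0],[0,0.0109,0.0117,0,0,0,0],[0,0.0091,0.0132,0,0,0,0],[0,0.007,0.0144,0,0,0,0],[0,0.005,0.0151,0,0,0,0],[0,0.0027,0.0157,0,0,0,0],[0,0.0005,0.0159,0,0,0,0],[0,-0.0017,0.0158,0,0,0,0],[0,-0.004,0.0154,0,0,0,0],[0,-0.0061,0.0147,0,0,0,0]]'
python3 plan.py 1 0 | head -1
python3 - <<'E'
from fit import *
s=manip.read_state(); im,d=snapshot("wrist"); cv2.imwrite("pics/track.png",im[:,:,::-1])
print(s["time"],x[:2]+.112*np.array([np.cos(ang(x,s["time"])),np.sin(ang(x,s["time"]))]))
for q in ("seam","lens","handle"): print(q,[(np.round(m["location"],3).tolist(),round(m["confidence"],2)) for m in spotter.mark_of("wrist",q)])
E
python3 meas.py scene scene scene wrist; python3 - <<'E'
from fit import *
a=ang(x,t);R=res(x)[:-1].reshape(-1,2)*3;tan=-R[:,0]*np.sin(a)+R[:,1]*np.cos(a);print(x,t[-9:],tan[-9:])
E
```

```text
t 26.85 tool [0.6773 0.1175 0.1564] w 1.5035348256872436 lens-seam mm [1.1 0.7]
t 27.85 tool [0.6452 0.2671 0.1567] w 1.4858797992626829 lens-seam mm [-1.2  0.9]
t 28.85 tool [0.495  0.2488 0.1567] w 1.4683803478518707 lens-seam mm [-1.6 -0.5]
t 29.85 tool [0.4982 0.0984 0.1567] w 1.451035100537295 lens-seam mm [ 0.3 -1.5]
t 30.85 tool [0.6465 0.0837 0.1564] w 1.4338426984818846 lens-seam mm [1.4 0.1]
time: 31.85
ee_pos: [0.6802, 0.227, 0.1567]
orientation: [-3.142, -0.0, 2.128]
wrist_force: [-0.1, -0.0, -0.7]
opening: 0.0196
gripper_force: 39.9
t 31.85 tool [0.6802 0.227  0.1567] w 1.4168017948225584 lens-seam mm [-0.7  1.3]
31.85 [0.64383116 0.28509357]
seam []
lens [([0.646, 0.288, 0.16], 0.58), ([0.766, 0.208, -0.0], 0.53)]
handle []
scene 32.05 seam [0.625 0.31  0.114] 41.3 0.78
scene 32.05 handle [0.648 0.335 0.114] 42.7 0.94
scene 32.2 seam [0.607 0.326 0.112] 53.6 0.62
scene 32.2 handle [0.628 0.355 0.11 ] 53.9 0.75
scene 32.35 handle [0.6   0.367 0.11 ] 66.1 0.97
[0.5437712  0.23484665 2.88353716 1.82573583 0.00884799] [22.55 22.55 22.7  22.7  32.05 32.05 32.2  32.2  32.35] [ 0.50701175 -0.48534555 -0.98813768 -2.8251802   0.25087711 -2.12661496
  0.27002185  0.45987084  0.67751512]
```

View pics/track.png

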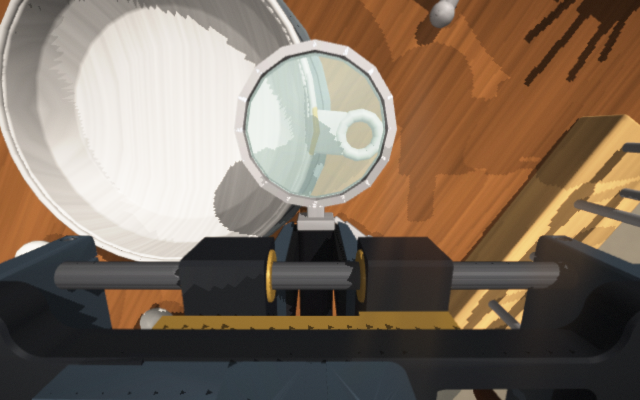

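The view through the glass shows the brass seam at (315,130), with the glass centre at (315,122). After 8 s of tracking the prediction is under 3 mm off, so I carry the magnifier back.

```bash

python3 -m creep '[[0,-0.005,-0.015,0.01,0,0,-4],[0,-0.012,-0.03,0.01,0,0,-8.5],[0,-0.012,-0.03,0.01,0,0,-8.5],[0,-0.012,-0.03,0,0,0,-8.5],[0,-0.012,-0.03,0,0,0,-8.5],[0,-0.012,-0.03,0,0,0,-8.5],[0,-0.012,-0.03,0,0,0,-8.5],[0,-0.012,-0.03,0,0,0,-8.5],[0,-0.012,-0.03,0,0,0,-8.5],[0,-0.012,-0.03,0,0,0,-8.5]]'
python3 -m creep '[[0,-0.012,-0.03,0,0,0,-8.5],[0,-0.012,-0.03,0,0,0,-8.5],[0,-0.012,-0.03,0,0,0,-8.5],[0,-0.012,-0.03,0,0,0,-8.5],[0,-0.006,-0.01,-0.02,0,0,-3.4],[0,-0.002,-0.002,-0.03,0,0,0],[0,0,0,-0.03,0,0,0],[0,0,0,-0.03,0,0,0],[0,0,0,-0.02,0,0,0],[0,0,0,0,0,0,0]]'
```

```text
time: 33.65
ee_pos: [0.5672, -0.0604, 0.1868]
orientation: [3.141, -0.0, 0.717]
wrist_force: [1.0, -0.1, -1.2]
opening: 0.0196
gripper_force: 39.9
time: 34.65
ee_pos: [0.5102, -0.1907, 0.0544]
orientation: [-3.14, 0.004, 0.07]
wrist_force: [0.6, -0.3, -0.9]
opening: 0.02
gripper_force: 39.9
```

```bash

python3 -m creep '[[0,0,0.002,-0.01,0,0,0],[0,0,0.002,-0.01,0,0,0],[0,0,0,-0.01,0,0,0],[0,0,0,-0.008,0,0,0],[0,0,0,-0.003,0,0,0],[0,0,0,0,0,0,0],[0,0,0,0,0,0,0],[0,0,0,0,0,0,0],[0,0,0,0,0,0,0],[0,0,0,0,0,0,0]]'
```

```text
time: 35.65
ee_pos: [0.5119, -0.1874, 0.0159]
orientation: [3.141, -0.0, 0.07]
wrist_force: [0.8, -0.3, -1.4]
opening: 0.0195
gripper_force: 39.9
```

```bash

python3 -m creep '[[0,0,0,-0.002,0,0,0],[0,0,0,-0.002,0,0,0],[0,0,0,-0.002,0,0,0],[0,0,0,-0.001,0,0,0],[0,0,0,-0.001,0,0,0],[0,0,0,0,0,0,0],[0,0,0,0,0,0,0],[0,0,0,0,0,0,0],[0,0,0,0,0,0,0],[0,0,0,0,0,0,0]]'
```

```text
time: 36.65
ee_pos: [0.5118, -0.1874, 0.0077]
orientation: [3.142, -0.0, 0.07]
wrist_force: [0.0, 0.8, -0.4]
opening: 0.0202
gripper_force: 39.9
```

```bash

python3 -m creep '[[0.025,0,0,0,0,0,0],[0.03,0,0,0,0,0,0],[0.04,0,0,0,0,0,0],[0.05,0,0,0,0,0,0],[0.06,0,0,0,0,0,0],[0.06,0,0,0,0,0,0],[0.06,0,0,0.01,0,0,0],[0.06,0,0,0.02,0,0,0],[0.06,0,0,0.03,0,0,0],[0.06,0,0,0.04,0,0,0]]' 
python3 -m creep '[[0.06,0,0,0.04,0,0,0],[0.06,-0.01,-0.03,0.03,0,0,0],[0.06,-0.01,-0.04,0,0,0,0],[0.06,-0.01,-0.04,0,0,0,0],[0.06,-0.01,-0.04,0,0,0,0],[0.06,-0.01,-0.04,0,0,0,0],[0.06,-0.01,-0.04,0,0,0,0],[0.06,0,0,0,0,0,0],[0.06,0,0,0,0,0,0],[0.06,0,0,0,0,0,0]]'
python3 - <<'E'
from h import *
for c in("top","scene"):
    im,d=snapshot(c); cv2.imwrite(f"pics/end_{c}.png",im[:,:,::-1])
    for q in ("magnifier","lens","butt","mat"): print(c,q,[(np.round(m["location"],3).tolist(),round(m["confidence"],2)) for m in spotter.mark_of(c,q)])
E
```

```text
time: 37.65
ee_pos: [0.5108, -0.187, 0.1083]
orientation: [-3.141, 0.002, 0.07]
wrist_force: [-0.1, 0.6, 0.0]
opening: 0.0601
gripper_force: 0.0
time: 38.65
ee_pos: [0.4518, -0.4165, 0.1779]
orientation: [-3.141, 0.0, 0.071]
wrist_force: [0.0, 0.4, 0.7]
opening: 0.0602
gripper_force: 0.0
top magnifier [([0.599, -0.409, 0.006], 0.95), ([0.488, -0.189, 0.008], 0.88), ([0.285, -0.411, -0.001], 0.7)]
top lens [([0.23, -0.34, 0.009], 0.95), ([0.581, -0.184, 0.011], 0.81), ([0.537, -0.473, 0.004], 0.75)]
top butt [([0.638, -0.376, 0.008], 0.85), ([0.447, -0.191, 0.012], 0.83), ([0.317, -0.451, 0.004], 0.82), ([0.401, 0.19, 0.108], 0.49)]
top mat [([0.518, -0.199, -0.0], 0.57)]
scene magnifier [([0.602, -0.409, 0.0], 0.66), ([0.49, -0.185, 0.001], 0.63), ([0.287, -0.406, 0.0], 0.59)]
scene lens [([0.227, -0.337, 0.008], 0.88), ([0.54, -0.479, 0.01], 0.71), ([0.586, -0.185, 0.009], 0.61)]
scene butt [([0.634, -0.374, 0.011], 0.97), ([0.313, -0.447, 0.011], 0.81), ([0.44, -0.196, 0.012], 0.7)]
scene mat [([0.517, -0.194, -0.0], 0.63)]
```

View pics/end_scene.png

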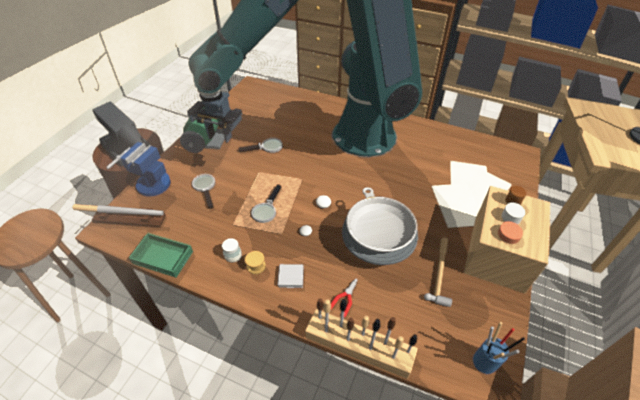

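The magnifier lies flat on the mat, with its glass at (263,212) and handle at (274,192). Everything else is in its place and the gripper is clear.

```bash
python3 -c "
from workcell import manip
print(manip.close_job())"
```

```text
the job is handed in; nothing more can be done
None
```

The job is handed in, though no verdict came back: the wheel coasted at about 1.8 rad/s, the glass stayed within about 3 mm of the solder joint (by my tracking estimate) and about 45 mm above it for 8 s, and the magnifier lies flat on the cork mat, let go.

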